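Recover the rotor bolt from under the parts in the bin

ROBOT

A 7-joint arm with a two-finger parallel gripper is mounted at the origin on the work surface. World frame = base frame: x ahead of the robot, y to its left, z up, the work surface at z = 0. Lengths are in m, angles in degrees, forces in N, time in s.
With the tool pointing down it reaches from about 0.425 to 0.875 m from the base axis. Payload 4.7 kg.
Tool frame: the origin (TCP) lies midway between the tips of the shut fingers; the grasp point (between the pads) lies 19 mm behind it (env.grip_point_offset is the distance from the TCP to the grasp point, in m); z points along the fingers, y is the line along which they close (so a half turn about z gives the same grasp; the last joint's range is limited). The gripper opens to 87 mm and grips with 3 to 60 N. Pads are 19 mm wide; open, the fingers measure 117 mm over their backs; the gripper's body (75 mm by 190 mm) begins 51 mm behind the grasp point.
Start: joints at [64.406, 18.392, -4.016, 83.108, 1.295, 78.541, -3.26], TCP at [0.289, -0.582, 0.223] pointing down, gripper open.
Joint ranges: [-163.93, 163.93], [-17.29, 119.83], [-79.2, 71.16], [3.27, 140.29], [-89.18, 269.18], [5.43, 117.66], [-154.24, 154.24]. Speed limits (degrees/s): [147.25, 147.25, 180, 180, 180, 180, 180].

INTERFACE

Orientations are given as [roll, pitch, yaw] about the fixed x, y, z axes, in that order (R = Rz(yaw) Ry(pitch) Rx(roll)).
In Python, from cell import env gives the robot as it stands.
- The arm moves only by the shell command python3 -m jog 'ROWS' [FORCE]. ROWS is JSON, a list of rows, each a list of 7 numbers: the shift along the tool's x, y, z in m, then the turn, a rotation vector about the tool's x, y, z in rad, then the finger opening in m, from 0 to 0.087. A call has 1 to 12 rows; each row shifts and turns the commanded pose from where the row before left it, along the tool's axes as they then stand; what a row does not reach is not made up. A row lasts 1/12 s, in which the tool goes at most 41.7 mm and 7.16 degrees, less where a joint would pass 70% of its speed; a pose out of reach is approached as far as the arm can. A call is refused whole if a number of a shift passes 0.0417 or a number of a turn 0.125, either way. A call with a gripper value outside its range is refused whole. The fingers move at their own pace and stop on an object; FORCE is the grip in N (left out, the last holds). Time passes only in rows, so rows that do not move let the fingers close. It gives the time, the measured TCP pose, the force, the opening and the grip force at its end, in the units of the state.
- env.get_obs(): the state, without advancing time (a new reading comes with each control period).
- env.read_camera(name): name is "side" or "top"; returns the picture (384x512x3 uint8, blue, green, red); there is no depth.
- env.get_calibration(name): a dict with "fov_y" (degrees; the focal length in pixels is half the picture's height over the tangent of half this angle, whatever the lens; pixels are square), "cx", "cy" (the principal point, pixels), "pose" (4x4, takes a point from camera to world coordinates). Camera axes: x right, y up, looking along -z (the intrinsics and any distortion apply to the point x, -y, -z); pixel columns grow to the right and rows downward; lengths in m; the calibration is good to about 2 mm. A picture is of the moment at which its call begins. get_calibration takes no time and is no camera call.
- env.sign_off(): hands the job in; it is judged then, once.
The state is a dict: "time_s": time; "qpos": joint angles; "joint_velocities": joint speeds; "effort": joint torques, N m; "tool_pos": TCP position; "tool_rot": TCP orientation; "force": force on the tool from outside, world axes, zero at the start; "wrist_torque": the same for the moment, N m; "grip_width": finger opening in m; "grasp_force": force on a finger pad.
Only numpy, scipy, OpenCV 4.12 (cv2) and the standard library are available. Lean on these libraries where they do the work, as an engineer would, in place of code of your own. Each camera call takes 0.05 s, during which the arm holds its last target. There are 200 camera calls.

TASK

Collect the rotor bolt for this set: first stand the fallen green bucket upright on the bench where there is room beside the bin. Then, in the black parts bin, slide the green tray and the steel bracket aside along the rails to the ends of the bin, without lifting them, so that the bolt hidden below them lies clear; lift the bolt out, put it in the bucket and leave the bucket standing upright. Leave the bottle, the jar and the screwdriver alone.

Things in the scene. Friction and masses are not known exactly. Their poses are not given: they have to be found in the camera images.
- bin: Fixed black open parts bin, outside 180 (x) x 382 (y) x 60 mm tall, walls and floor 6 mm. Origin: centre of its underside; z up, y along its length. Inside, two rails (6 mm thick, tops 30 mm above the bench) run its whole length at x = -60 and +60 mm; the channel between them is 114 mm wide, its bottom the bin's floor, 6 mm above the bench.
- tray: Loose open green tube tray, 150 (x) x 100 (y) x 40 mm tall, walls and floor 4 mm, black dots on its floor, about 130 g. Lies across the bin's rails, its y along them. Origin: centre of its underside; z up. Fingertips lowered into it can push it by a wall along the rails. Starts beside the bracket, on either side of it, 10 to 20 mm between them.
- bracket: Loose steel bracket, about 320 g: a plate 150 (x) x 100 (y) x 5 mm with an upright web along the middle of the plate (120 mm in x, 6 mm thick in y, its top 40 mm above the underside). Lies across the bin's rails, its y along them. Origin: centre of the plate's underside; z up. It can be pushed along the rails by its web.
- bolt: Loose steel hex bolt with a nut on its end, 50 mm long, 70 g. Origin: mid-length on its axis; x from head to nut. Head (x -25 to -17 mm) and nut (15 to 25) are 18 mm across flats; the bare shank between is 12 mm thick. Lies level in the bin's channel, axis 9 mm above the bin's floor, at any angle, below the gap between tray and bracket, hidden but for what the gap shows.
- bucket: Loose open green bucket, 62 x 62 mm square, 68 mm tall, walls and foot 4 mm (inside 54 x 54, 64 mm deep), about 120 g. Starts lying on a side on the bench. Origin: centre of its foot's outside; x points from the foot out through the mouth: level when fallen, up when upright; y and z are square to its side walls.
- bottle: White bottle with a blue cap, 60 mm in diameter, 120 mm tall, standing. Origin at the centre of its underside. Bystander.
- jar: White jar with a black cap, 64 mm in diameter, 70 mm tall, standing. Origin at the centre of its underside. Bystander.
- screwdriver: Screwdriver about 200 mm long lying between the bin and the robot, x towards its tip. Bystander.
Mind the look-alikes: they are no part of the job. Leave any blue or red look-alike of the bucket alone.

How it is judged:
By the outcome, as a careful person would: the job done as asked, in the order asked, and still so for the second after the job is handed in, with the robot touching nothing.
It also fails if it takes over 67 s, if anything falls off the work surface, if the arm or the gripper's body presses on something with over 40 N, if the wrist force passes 120 N, or if a joint passes its speed limit or range.

## Working session

There is one attempt and no reset: what is moved stays moved. The work goes in short steps, Python scripts to look and compute and a shell command to move; the robot and the scene stay as the last step left them, time stands still between calls to the robot, and variables do not carry over. Pictures are saved under pics/ and viewed, at most 10 in all, crops included, and the job is handed in when it is done.

```bash
ls; mkdir -p pics; python3 - <<'E'
from cell import env
import cv2,numpy as np
for n in("side","top"):
    im=env.read_camera(n);cv2.imwrite(f"pics/{n}0.png",im)
    c=env.get_calibration(n);print(n,{k:(np.round(v,4).tolist() if k=='pose' else v) for k,v in c.items()})
o=env.get_obs();print(o)
E
```

```text
pics
side {'fov_y': 57.369980164825584, 'cx': 260.3069780437137, 'cy': 191.02940229014493, 'pose': [[-0.9838, 0.1232, -0.13, 0.43], [-0.1785, -0.7328, 0.6566, 0.4485], [-0.0144, 0.6692, 0.743, 0.6555], [0.0, 0.0, 0.0, 1.0]]}
top {'fov_y': 54.33823356519271, 'cx': 248.83469305351127, 'cy': 192.88903545524428, 'pose': [[-0.0285, 0.9887, -0.1471, 0.3721], [-0.9996, -0.0282, 0.0038, -0.0868], [-0.0004, 0.1472, 0.9891, 1.0597], [0.0, 0.0, 0.0, 1.0]]}
{'time_s': 0.1, 'qpos': array([64.40810298, 18.43310668, -4.01636621, 83.16723274,  1.29448091,
       78.54293102, -3.2584235 ]), 'joint_velocities': array([-0.03833721, -0.16620818,  0.09816597, -0.19663029, -0.08409986,
       -0.01946855,  0.05243697]), 'effort': array([-5.07657933e-04, -4.92573667e+01, -4.05867314e-01, -3.13399816e+01,
       -6.41218317e-02,  3.94750165e-02,  7.56522832e-05]), 'tool_pos': array([ 0.28875311, -0.58178028,  0.2215963 ]), 'tool_rot': array([-1.79901938e+02,  4.79364123e-03,  2.64037456e+01]), 'force': array([-0.28474972, -0.6669279 , -0.11466392]), 'wrist_torque': array([-0.04458001, -0.02373887, -0.03914751]), 'grasp_force': 0.0, 'grip_width': 0.08695588898209308}
```

View pics/top0.png

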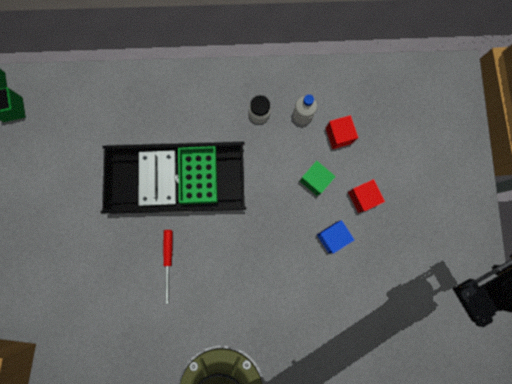

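View pics/side0.png

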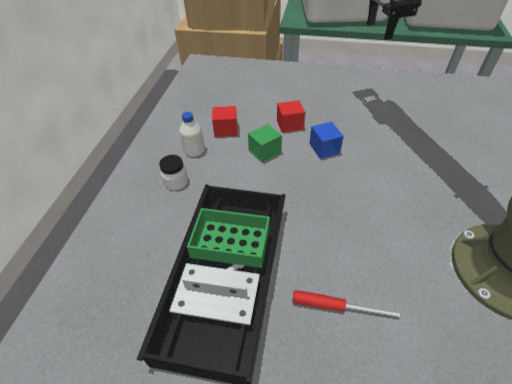

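```bash
cat > h.py <<'E'
from cell import env
import cv2,numpy as np
def cal(n):
    c=env.get_calibration(n);return 192/np.tan(np.radians(c['fov_y'])/2),c['cx'],c['cy'],np.array(c['pose'])
def ray(n,u,v):
    f,cx,cy,T=cal(n);d=T[:3,:3]@np.array([(u-cx)/f,-(v-cy)/f,-1]);return T[:3,3],d
def onz(n,u,v,z):
    o,d=ray(n,u,v);return o+d*(z-o[2])/d[2]
def pix(n,p):
    f,cx,cy,T=cal(n);q=T[:3,:3].T@(np.array(p)-T[:3,3]);return np.array([cx+f*q[0]/-q[2],cy-f*q[1]/-q[2]])
def tri(a,b):  # a,b=(name,u,v)
    o1,d1=ray(*a);o2,d2=ray(*b);s=np.linalg.lstsq(np.c_[d1,-d2],o2-o1,rcond=None)[0]
    p,q=o1+s[0]*d1,o2+s[1]*d2;return (p+q)/2,np.linalg.norm(p-q)
def green(im):
    h=cv2.cvtColor(im,cv2.COLOR_BGR2HSV);return cv2.inRange(h,(45,110,50),(75,255,255))
E
python3 - <<'E'
from h import *
s=cv2.imread('pics/side0.png');t=cv2.imread('pics/top0.png')
a=cv2.resize(t[140:220,280:360],(400,400),interpolation=cv2.INTER_CUBIC)
b=cv2.resize(s[105:185,225:305],(400,400),interpolation=cv2.INTER_CUBIC)
cv2.imwrite('pics/crop1.png',np.hstack([a,b]))
for n,im in(('top',t),('side',s)):
    cs,_=cv2.findContours(green(im),cv2.RETR_EXTERNAL,cv2.CHAIN_APPROX_NONE)
    for c in cs:
        if cv2.contourArea(c)>100:print(n,cv2.boundingRect(c),cv2.contourArea(c),cv2.approxPolyDP(c,3,True)[:,0].tolist())
    h=cv2.cvtColor(im,cv2.COLOR_BGR2HSV)
# bin rim corners in top, z=.06
for uv in((103,146),(243,143),(104,213),(245,210)):print(onz('top',*uv,.06).round(3))
print('bolt seen',onz('top',177,178,.015).round(3))
for nm,uv,z in(('bottle',(308,100),.12),('jar',(260,103),.07),('red1',(344,128),.06),('red2',(369,192),.06),('blue',(336,234),.06)):print(nm,onz('top',*uv,z).round(3))
E
```

```text
top (301, 161, 34, 35) 569.0 [[317, 161], [301, 179], [314, 193], [319, 193], [316, 195], [334, 177]]
top (177, 146, 41, 58) 2110.0 [[178, 147], [178, 201], [216, 201], [215, 146]]
top (0, 85, 19, 28) 101.0 [[0, 87], [6, 89], [9, 105], [0, 112], [12, 107], [18, 111], [11, 105], [9, 89], [5, 85]]
side (186, 208, 84, 60) 3752.5 [[200, 209], [186, 246], [190, 257], [262, 266], [269, 216]]
side (248, 125, 33, 37) 834.0 [[268, 125], [248, 134], [249, 150], [261, 161], [280, 151], [280, 135]]
[0.663 0.307 0.06 ]
[ 0.66  -0.078  0.06 ]
[0.477 0.299 0.06 ]
[ 0.475 -0.079  0.06 ]
bolt seen [0.576 0.112 0.015]
bottle [ 0.755 -0.253  0.12 ]
jar [ 0.77  -0.129  0.07 ]
red1 [ 0.695 -0.36   0.06 ]
red2 [ 0.514 -0.415  0.06 ]
blue [ 0.404 -0.319  0.06 ]
```

View pics/crop1.png

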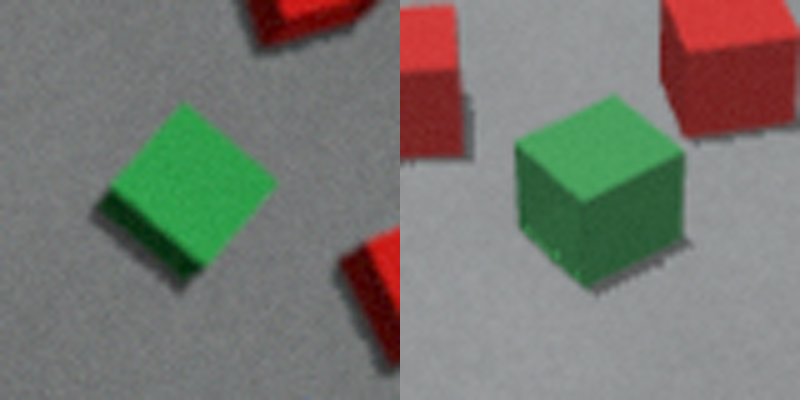

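```bash
python3 - <<'E'
from h import *
ims=[]
for k in range(8):
    ims.append(env.read_camera('side').astype(float))
s=np.mean(ims,0);c=s[120:168,243:287]
cv2.imwrite('pics/crop2.png',cv2.resize(np.clip((c-20)*2.2-40,0,255).astype(np.uint8),(660,720)[::1] if 0 else (540,590),interpolation=cv2.INTER_NEAREST))
print(s[130:165:2,246:284:2,1].round().astype(int))
t=cv2.imread('pics/top0.png')
q=np.array([(183,103),(278,183),(205,268),(110,185)])/5+[280,140]
P=np.array([onz('top',*p,.062) for p in q]);print(P.round(4),np.linalg.norm(P-np.roll(P,-1,0),axis=1),P.mean(0))
q=np.array([(613,95),(685,152),(583,203),(516,147)])/5+[225-80,105]
P=np.array([onz('side',*p,.062) for p in q]);print(P.round(4),np.linalg.norm(P-np.roll(P,-1,0),axis=1),P.mean(0))
E
```

```text
[[150 150 150 150 157 160 160 160 160 160 160 159 159 159 159 154 150 124
   37]
 [148 153 158 160 160 159 159 158 160 158 160 159 160 160 160 160 156 144
   86]
 [149 117 160 160 160 161 160 159 160 161 159 160 160 159 159 159 159 158
  150]
 [148  97 106 155 159 161 161 161 162 160 160 162 161 161 160 159 142 108
  140]
 [151 103  93  95 149 160 160 160 161 161 161 161 161 161 144 109  91  92
  139]
 [149 108  92  92  95 149 161 160 161 160 161 161 143 109  93  92  92  93
  144]
 [148 114  92  93  93  93 142 160 161 160 143 109  93  92  93  93  93  93
  150]
 [148 114  92  92  93  93  91 128 144 109  92  93  93  92  93  92  93  92
  150]
 [147 121  92  93  92  94  97  97  92  92  92  92  94  93  92  92  93  94
  148]
 [147 127  93  95  97  98  99  97  94  92  93  93  92  93  93  93  93  95
  147]
 [148 133 117  98  99  97  98  97  93  93  93  92  92  93  93  93  92  95
  148]
 [149 151 120 109  99  98  99  96  92  92  93  93  92  95  93  92  92  92
  133]
 [149 150 148 132 110  98  98  97  93  93  93  92  93  93  92  92  91  91
  124]
 [150 148 148 150 132 132  97  97  93  92  93  93  92  93  92  92 124 148
  146]
 [149 147 148 149 148 132 102  97  92  93  93  93  93  91  98 124 149 146
  146]
 [153 151 151 149 151 151 136 118  92  92  92  91  99 127 148 152 149 146
  146]
 [152 153 151 149 152 152 150 144 105  93  98 128 148 149 149 150 147 147
  148]
 [150 152 149 150 151 150 148 149 147 128 150 148 150 149 148 149 148 150
  148]]
[[ 0.6044 -0.2781  0.062 ]
 [ 0.5585 -0.3272  0.062 ]
 [ 0.513  -0.285   0.062 ]
 [ 0.56   -0.236   0.062 ]] [0.06719145 0.06204538 0.06781006 0.06118109] [ 0.5589525  -0.28159382  0.062     ]
[[ 0.5584 -0.3233  0.062 ]
 [ 0.5126 -0.281   0.062 ]
 [ 0.5587 -0.2316  0.062 ]
 [ 0.602  -0.2706  0.062 ]] [0.06237793 0.06754389 0.05823851 0.06841018] [ 0.55791143 -0.27662799  0.062     ]
```

View pics/crop2.png

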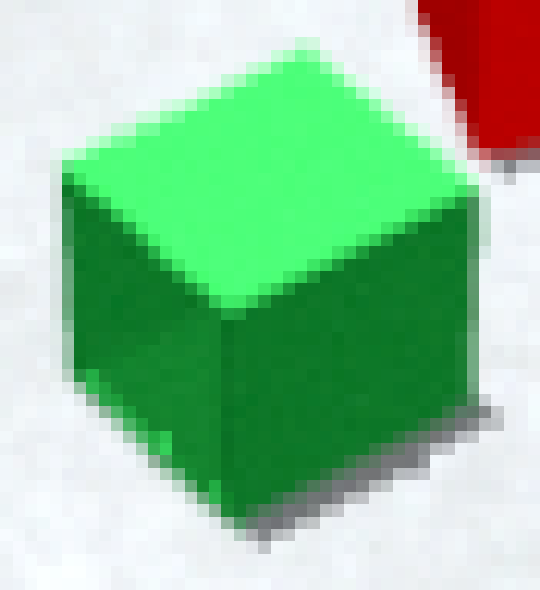

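The crops show a closed foot and sides, plus one face with visible interior shading and bright rim specks, the left face in the side view (around 255,148). That face is the mouth, pointing to world yaw of about 46.5°.

The green candidates in the top view were:
- Tray with dots at (197,175)
- Dark object off the bench at (8,100)
- Solid-sided box at (317,178), which is the bucket: its top face measures 67.5 x 61.6 mm, which fits.

The red and blue boxes at (343,131), (367,195) and (336,236) are the look-alikes.

```bash
python3 -m jog '[[0,0,0,0,0,-0.117,0.087],[0,0,0,0,0,-0.117,0.087],[0,0,0,0,0,-0.117,0.087]]' 20
python3 -m jog '[[0.035,-0.001,0,0,0,0,0.087],[0.035,-0.001,0,0,0,0,0.087],[0.035,-0.001,0,0,0,0,0.087],[0.035,-0.001,0,0,0,0,0.087],[0.035,-0.001,0,0,0,0,0.087],[0.035,-0.001,0,0,0,0,0.087],[0.035,-0.001,0.01,0,0,0,0.087],[0.035,-0.001,0.01,0,0,0,0.087],[0.035,-0.001,0.01,0,0,0,0.087],[0.035,-0.001,0.01,0,0,0,0.087],[0.035,-0.001,0.01,0,0,0,0.087],[0.035,-0.001,0.01,0,0,0,0.087]]'
cat >> h.py <<'E'
from scipy.spatial.transform import Rotation as Ro
def go(target):
    o=env.get_obs();R=Ro.from_euler('xyz',o['tool_rot'],degrees=True).as_matrix()
    print('t',round(o['time_s'],2),'pos',o['tool_pos'].round(4),'rot',o['tool_rot'].round(1),'q',o['qpos'].round(0),'F',o['force'].round(1),'w',round(o['grip_width'],4),'tool shift',(R.T@(np.array(target)-o['tool_pos'])).round(4))
E
python3 -c "
from h import *
go([0.5695,-0.268,0.013])"
```

```text
time_s: 0.75
tool_pos: [0.289, -0.5822, 0.2226]
tool_rot: [180.0, 0.0, 46.8]
force: [-0.8, -0.5, 0.7]
grip_width: 0.0869
grasp_force: 0.0
time_s: 1.75
tool_pos: [0.5703, -0.268, 0.1624]
tool_rot: [180.0, 0.0, 46.5]
force: [0.6, -0.1, -0.1]
grip_width: 0.0868
grasp_force: 0.0
t 1.75 pos [ 0.5703 -0.268   0.1624] rot [180.    0.   46.5] q [ 39.  19. -20.  90.   7.  72. -26.] F [ 0.6 -0.1 -0.1] w 0.0868 tool shift [-0.0005 -0.0007  0.1494]
```

```bash
python3 -m jog '[[0,0,0.03,0,0,0,0.087],[0,0,0.03,0,0,0,0.087],[0,0,0.03,0,0,0,0.087],[0,0,0.02,0,0,0,0.087],[0,0,0.02,0,0,0,0.087],[0,0,0.015,0,0,0,0.087],[0,0,0.003,0,0,0,0.087]]'
python3 -m jog '[[0,0,0,0,0,0,0.04],[0,0,0,0,0,0,0.04],[0,0,0,0,0,0,0.04],[0,0,0,0,0,0,0.04],[0,0,0,0,0,0,0.04],[0,0,0,0,0,0,0.04]]' 20
python3 -m jog '[[0,0,-0.01,0,0,0,0.04],[0,0,-0.02,0,0,0,0.04],[0,0,-0.03,0,0,0,0.04],[0,0,-0.03,0,0,0,0.04],[0,0,-0.03,0,0,0,0.04],[0,0,-0.03,0,0,0,0.04]]'
python3 -c "
from h import *
go([0.6,-0.18,0.163])"
```

```text
time_s: 2.33
tool_pos: [0.5671, -0.2684, 0.0113]
tool_rot: [-179.7, 0.1, 46.5]
force: [-0.5, 1.3, -0.4]
grip_width: 0.0869
grasp_force: 0.0
time_s: 2.83
tool_pos: [0.5702, -0.2697, 0.0158]
tool_rot: [179.9, -0.0, 46.5]
force: [-0.8, 0.3, 3.2]
grip_width: 0.0618
grasp_force: 20.0
time_s: 3.33
tool_pos: [0.5689, -0.2689, 0.1664]
tool_rot: [-180.0, 0.0, 46.5]
force: [0.8, 0.3, -1.1]
grip_width: 0.0619
grasp_force: 20.0
t 3.33 pos [ 0.5689 -0.2689  0.1664] rot [-180.     0.    46.5] q [ 39.  19. -20.  90.   7.  72. -25.] F [ 0.8  0.3 -1.1] w 0.0619 tool shift [ 0.0859 -0.0386  0.0034]
```

```bash
python3 -m jog '[[0.02,-0.01,-0.02,0,0,0,0.04],[0.02,-0.01,-0.02,0,0,0,0.04],[0.02,-0.01,-0.02,0,0,0,0.04],[0.02,-0.01,-0.02,0,0,0,0.04]]'
python3 -m jog '[[0,0,0,0,0.12,0,0.04],[0,0,0,0,0.12,0,0.04],[0,0,0,0,0.12,0,0.04],[0,0,0,0,0.12,0,0.04],[0,0,0,0,0.12,0,0.04],[0,0,0,0,0.12,0,0.04],[0,0,0,0,0.12,0,0.04],[0,0,0,0,0.12,0,0.04],[0,0,0,0,0.12,0,0.04],[0,0,0,0,0.12,0,0.04],[0,0,0,0,0.12,0,0.04]]'
python3 -c "
from h import *
go([0.6,-0.18,0.163])
im=[env.read_camera(n) for n in('top','side')];cv2.imwrite('pics/p3.png',cv2.resize(np.hstack(im),(800,300)))"
```

```text
time_s: 3.67
tool_pos: [0.5951, -0.1826, 0.2461]
tool_rot: [180.0, 0.0, 46.5]
force: [0.4, 1.0, -1.2]
grip_width: 0.0623
grasp_force: 20.0
time_s: 4.58
tool_pos: [0.5949, -0.1856, 0.2454]
tool_rot: [179.2, -75.8, 47.1]
force: [0.3, -0.3, -1.2]
grip_width: 0.0621
grasp_force: 20.0
t 4.58 pos [ 0.5949 -0.1856  0.2454] rot [179.2 -75.8  47.1] q [ 69.  25. -23. 108. -69.  78.  40.] F [ 0.3 -0.3 -1.2] w 0.0621 tool shift [-0.0781 -0.0005  0.0275]
```

View pics/p3.png

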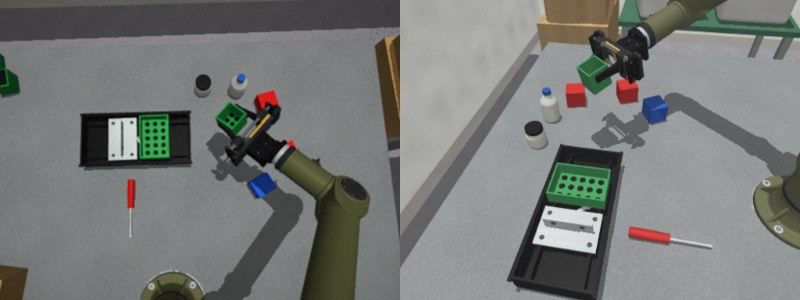

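Both views show the bucket (top view about 230,118 in the montage) held with its mouth up. I'll back the tilt off to about 65° so the wrist clears the blue and red boxes. Then I'll set it down with a light grip so the bench levels it.

```bash
python3 -m jog '[[0,0,0,0,-0.1,0,0.04],[0,0,0,0,-0.1,0,0.04],[-0.016,0,0.009,0,0,0,0.04],[-0.016,0,0.009,0,0,0,0.04],[-0.016,0,0.009,0,0,0,0.04],[-0.016,0,0.009,0,0,0,0.04],[-0.016,0,0.009,0,0,0,0.04],[-0.016,0,0.009,0,0,0,0.04],[-0.016,0,0.009,0,0,0,0.04],[-0.016,0,0.009,0,0,0,0.04],[0,0,0,0,0,0,0.04]]'
python3 -c "
from h import *
go([0.6,-0.18,0.053])"
```

```text
time_s: 5.6
tool_pos: [0.6012, -0.1761, 0.0964]
tool_rot: [-179.8, -63.9, 46.5]
force: [-0.4, 0.4, -1.1]
grip_width: 0.0621
grasp_force: 20.0
t 5.6 pos [ 0.6012 -0.1761  0.0964] rot [-179.8  -63.9   46.5] q [ 64.  32. -22. 110. -62.  63.  44.] F [-0.4  0.4 -1.1] w 0.0621 tool shift [-0.0406  0.0019  0.0158]
```

```bash
python3 -m jog '[[-0.009,0,0.0044,0,0,0,0.04],[-0.009,0,0.0044,0,0,0,0.04],[-0.009,0,0.0044,0,0,0,0.04],[-0.007,0,0.0034,0,0,0,0.04],[0,0,0,0,0,0,0.04]]'
python3 -m jog '[[-0.003,0,0.0015,0,0,0,0.04],[-0.003,0,0.0015,0,0,0,0.04],[-0.003,0,0.0015,0,0,0,0.04],[-0.003,0,0.0015,0,0,0,0.04]]' 4
python3 -c "
from h import *
go([0.6,-0.18,0.053])
im=env.read_camera('side');cv2.imwrite('pics/p4.png',cv2.resize(im[60:240,180:420],(720,540)))"
```

```text
time_s: 6.02
tool_pos: [0.601, -0.1769, 0.0584]
tool_rot: [-179.7, -64.1, 46.3]
force: [-0.4, 0.6, -1.2]
grip_width: 0.0621
grasp_force: 20.0
time_s: 6.35
tool_pos: [0.6026, -0.177, 0.0482]
tool_rot: [179.9, -64.3, 46.6]
force: [-2.1, 0.1, 6.1]
grip_width: 0.0622
grasp_force: 4.0
t 6.35 pos [ 0.6026 -0.177   0.0482] rot [179.9 -64.3  46.6] q [ 64.  38. -22. 110. -63.  61.  48.] F [-2.1  0.1  6.1] w 0.0622 tool shift [ 0.0026  0.0002 -0.0056]
```

View pics/p4.png

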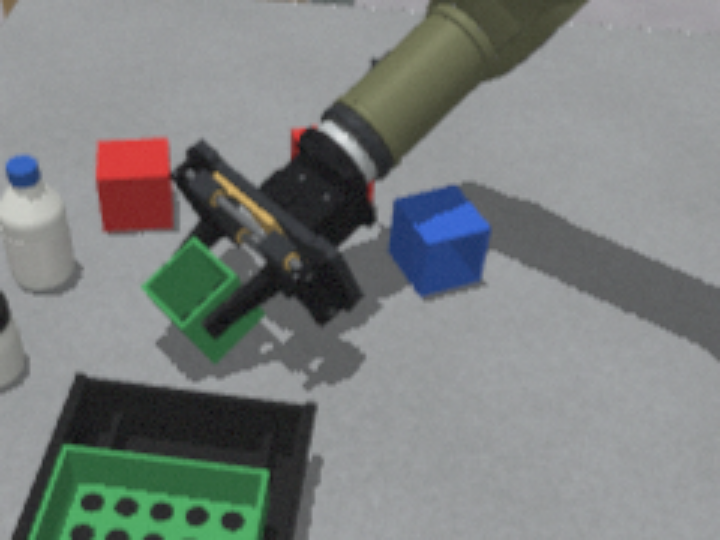

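The bucket (crop at 205,295) has its foot edge on the bench, mouth up, and the wrist is clear of the blue and red boxes. Next I release it and back out.

```bash
python3 -m jog '[[-0.003,0,0.0015,0,0,0,0.04],[-0.003,0,0.0015,0,0,0,0.04],[0,0,0,0,0,0,0.068],[0,0,0,0,0,0,0.075],[0,0,0,0,0,0,0.087],[0,0,0,0,0,0,0.087],[0,0,0,0,0,0,0.087],[0,0,0,0,0,0,0.087],[0,0,0,0,0,0,0.087]]' 3
python3 -m jog '[[0,0,-0.01,0,0,0,0.087],[0,0,-0.02,0,0,0,0.087],[0,0,-0.03,0,0,0,0.087],[0,0,-0.03,0,0,0,0.087],[0.02,0,-0.03,0,0,0,0.087],[0.03,0,-0.02,0,0,0,0.087],[0.04,0,-0.02,0,0,0,0.087],[0.04,0,-0.02,0,0,0,0.087],[0.03,0,-0.02,0,0,0,0.087]]'
python3 -c "
from h import *
go([0.6,-0.18,0.25])
im=[env.read_camera(n) for n in('top','side')];cv2.imwrite('pics/p5.png',np.hstack([cv2.resize(im[0][60:300,80:400],(400,300)),cv2.resize(im[1][60:300,120:440],(400,300))]))"
```

```text
time_s: 7.15
tool_pos: [0.6019, -0.1769, 0.04]
tool_rot: [180.0, -64.2, 46.5]
force: [0.3, -0.0, -0.2]
grip_width: 0.0865
grasp_force: 0.0
time_s: 7.9
tool_pos: [0.5257, -0.2565, 0.2684]
tool_rot: [179.8, -64.2, 46.7]
force: [0.4, -0.4, 0.3]
grip_width: 0.0871
grasp_force: 0.0
t 7.9 pos [ 0.5257 -0.2565  0.2684] rot [179.8 -64.2  46.7] q [ 72.  19. -18. 103. -57.  83.  31.] F [ 0.4 -0.4  0.3] w 0.0871 tool shift [0.0299 0.0013 0.104 ]
```

View pics/p5.png

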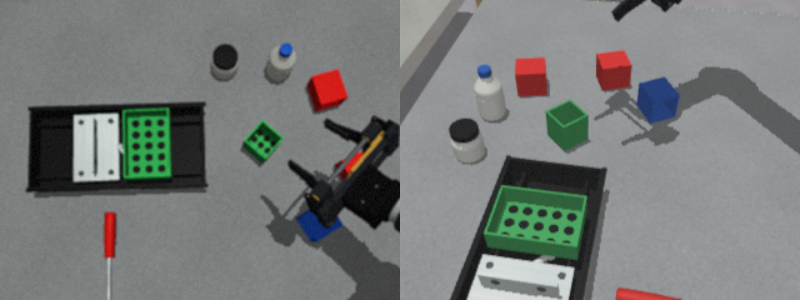

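Bucket stands upright at crop (262,140) in the top view and (567,125) in the side view. Next: tool back to vertical at yaw 90, and measure.

```bash
python3 -m jog '[[0,0,0,0,-0.112,0,0.06],[0,0,0,0,-0.112,0,0.06],[0,0,0,0,-0.112,0,0.06],[0,0,0,0,-0.112,0,0.06],[0,0,0,0,-0.112,0,0.06],[0,0,0,0,-0.112,0,0.06],[0,0,0,0,-0.112,0,0.06],[0,0,0,0,-0.112,0,0.06],[0,0,0,0,-0.112,0,0.06],[0,0,0,0,-0.112,0,0.06]]'
python3 -m jog '[[0,0,0,0,0,-0.109,0.06],[0,0,0,0,0,-0.109,0.06],[0,0,0,0,0,-0.109,0.06],[0,0,0,0,0,-0.109,0.06],[0,0,0,0,0,-0.109,0.06],[0,0,0,0,0,-0.109,0.06],[0,0,0,0,0,-0.109,0.06],[0,0,0,0,0,0,0.06]]'
python3 - <<'E'
from h import *
t=env.read_camera('top');g=green(t)
cs,_=cv2.findContours(g,cv2.RETR_EXTERNAL,cv2.CHAIN_APPROX_NONE)
for c in cs:
    if cv2.contourArea(c)>100:
        b=cv2.boxPoints(cv2.minAreaRect(c));z=.07
        print(cv2.contourArea(c),b.round(1).tolist(),'\n',np.array([onz('top',*p,z)[:2] for p in b]).round(4).tolist())
        print(np.mean([onz('top',*p,z)[:2] for p in b],0))
h=cv2.cvtColor(t,cv2.COLOR_BGR2HSV);m=cv2.inRange(h,(0,0,150),(180,60,255));m[:, :120]=0;m[:,185:]=0;m[:145]=0;m[215:]=0
cs,_=cv2.findContours(m,cv2.RETR_EXTERNAL,cv2.CHAIN_APPROX_NONE)
for c in cs:
    if cv2.contourArea(c)>15:
        b=cv2.boxPoints(cv2.minAreaRect(c));print('br',b.round(1).tolist(),np.array([onz('top',*p,.035)[:2] for p in b]).round(4).tolist())
d=(h[...,2]<110)&(h[...,2]>0);sub=h[160:200,135:182,2];print(sub[18])
cv2.imwrite('pics/x.png',t)
go([0.57,0.03,0.2])
E
```

```text
time_s: 8.83
tool_pos: [0.5256, -0.2579, 0.2662]
tool_rot: [179.8, 0.4, 46.4]
force: [0.2, 0.4, -0.9]
grip_width: 0.0602
grasp_force: 0.0
time_s: 9.5
tool_pos: [0.5252, -0.2572, 0.2644]
tool_rot: [-179.9, -0.0, 90.3]
force: [0.4, -0.4, -0.1]
grip_width: 0.0599
grasp_force: 0.0
560.0 [[272.0, 175.3000030517578], [289.3999938964844, 155.39999389648438], [306.70001220703125, 170.5], [289.29998779296875, 190.39999389648438]] 
 [[0.5655, -0.1544], [0.6191, -0.2037], [0.576, -0.2484], [0.523, -0.199]]
[ 0.5709032  -0.20136222]
2150.0 [[176.60000610351562, 146.3000030517578], [216.0, 145.3000030517578], [217.5, 202.39999389648438], [178.10000610351562, 203.39999389648438]] 
 [[0.6533, 0.1027], [0.6531, -0.0048], [0.4961, -0.0064], [0.4963, 0.0987]]
[0.57467796 0.04752107]
561.5 [[-0.0, 70.0], [24.0, 70.0], [24.0, 121.0], [0.0, 121.0]] 
 [[0.8886, 0.5992], [0.8867, 0.5317], [0.7371, 0.5227], [0.739, 0.5888]]
[0.81284496 0.56057301]
br [[139.0, 151.0], [178.0, 151.0], [178.0, 204.0], [139.0, 204.0]] [[0.6526, 0.2151], [0.6494, 0.1053], [0.4991, 0.1054], [0.5022, 0.2129]]
[ 31  17  33  89 185 216 217 219 217 217 211 213 212 216 220 220 220 221
 219 181 124  82 122 194 222 218 218 216 221 222 224 222 224 220 221 223
 224 228 224 196 200 193 175 166 149 101  77]
t 9.55 pos [ 0.5253 -0.2572  0.2645] rot [-179.9   -0.    90.1] q [ 47.  11. -27.  88.   5.  82.  20.] F [-0.3  0.4  0.1] w 0.06 tool shift [0.2872 0.0451 0.0645]
```

```bash
python3 -m jog '[[0.03,0.0045,0,0,0,0,0.06],[0.03,0.0045,0,0,0,0,0.06],[0.03,0.0045,0,0,0,0,0.06],[0.03,0.0045,0,0,0,0,0.06],[0.03,0.0045,0,0,0,0,0.06],[0.03,0.0045,0.01,0,0,0,0.06],[0.03,0.0045,0.02,0,0,0,0.06],[0.03,0.0045,0.02,0,0,0,0.06],[0.03,0.0045,0.03,0,0,0,0.06],[0.03,0.0045,0.03,0,0,0,0.06],[0,0,0.02,0,0,0,0.06],[0,0,0,0,0,0,0.06]]'
python3 -c "
from h import *
go([0.57,0.045,0.046])"
```

```text
time_s: 10.55
tool_pos: [0.5659, 0.0437, 0.1317]
tool_rot: [-179.5, -0.0, 90.3]
force: [-1.2, -1.2, -0.0]
grip_width: 0.0602
grasp_force: 0.0
t 10.55 pos [0.5659 0.0437 0.1317] rot [-179.5   -0.    90.3] q [ 26.  16. -38. 100.  11.  68. -15.] F [-1.2 -1.2 -0. ] w 0.0602 tool shift [0.0012 0.0048 0.0857]
```

```bash
python3 -m jog '[[0,0.003,0.025,0,0,0,0.06],[0,0,0.025,0,0,0,0.06],[0,0,0.02,0,0,0,0.06],[0,0,0.014,0,0,0,0.06],[0,0,0,0,0,0,0.06]]'
python3 -m jog '[[-0.01,0,0,0,0,0,0.06],[-0.012,0,0,0,0,0,0.06],[-0.008,0,0,0,0,0,0.06],[-0.008,0,0,0,0,0,0.06],[-0.008,0,0,0,0,0,0.06],[-0.008,0,0,0,0,0,0.06],[-0.008,0,0,0,0,0,0.06],[-0.008,0,0,0,0,0,0.06],[-0.008,0,0,0,0,0,0.06],[-0.007,0,0,0,0,0,0.06],[-0.006,0,0,0,0,0,0.06],[-0.004,0,0,0,0,0,0.06]]'
python3 -c "
from h import *
go([0.57,-0.058,0.046])"
```

```text
time_s: 10.97
tool_pos: [0.571, 0.04, 0.0503]
tool_rot: [-179.7, 0.1, 90.0]
force: [-0.2, -0.8, -0.1]
grip_width: 0.0598
grasp_force: 0.0
time_s: 11.97
tool_pos: [0.5728, -0.0541, 0.0523]
tool_rot: [-180.0, 0.0, 90.2]
force: [0.3, 1.9, 1.3]
grip_width: 0.0597
grasp_force: 1.1
t 11.97 pos [ 0.5728 -0.0541  0.0523] rot [-180.     0.    90.2] q [ 32.  21. -34. 104.  14.  59.  -8.] F [0.3 1.9 1.3] w 0.0597 tool shift [-0.0039 -0.0029  0.0063]
```

```bash
python3 -m jog '[[-0.003,0,0,0,0,0,0.06],[-0.002,0,0,0,0,0,0.06],[0,0,0,0,0,0,0.06]]'
python3 -m jog '[[-0.002,0,0,0,0,0,0.06],[0,0,0,0,0,0,0.06]]'
python3 -c "
from h import *
go([0.57,0.125,0.2])
t=env.read_camera('top');cv2.imwrite('pics/y.png',t)"
```

```text
time_s: 12.22
tool_pos: [0.5729, -0.0551, 0.0524]
tool_rot: [-180.0, -0.2, 90.3]
force: [0.1, 6.7, 0.9]
grip_width: 0.0601
grasp_force: 3.4
time_s: 12.38
tool_pos: [0.5729, -0.0551, 0.0524]
tool_rot: [-180.0, -0.4, 90.3]
force: [-0.5, 9.4, 2.1]
grip_width: 0.0599
grasp_force: 4.9
t 12.38 pos [ 0.5729 -0.0551  0.0524] rot [-180.    -0.4   90.3] q [ 32.  21. -35. 104.  13.  59.  -7.] F [-0.5  9.4  2.1] w 0.0599 tool shift [ 0.181  -0.0019 -0.1465]
```

```bash
python3 -m jog '[[0.01,0,0,0,0,0,0.06],[0,0,-0.03,0,0,0,0.06],[0,0,-0.03,0,0,0,0.06],[0,0,-0.02,0,0,0,0.06],[0.04,-0.001,0,0,0,0,0.06],[0.04,-0.001,0,0,0,0,0.06],[0.04,0,0,0,0,0,0.06],[0.03,0,0,0,0,0,0.06],[0.02,0,0,0,0,0,0.06],[0.005,0,0,0,0,0,0.06],[0,0,0,0,0,0,0.06]]'
python3 -c "
from h import *
go([0.57,0.135,0.047])"
```

```text
time_s: 13.35
tool_pos: [0.5698, 0.1262, 0.1321]
tool_rot: [-180.0, 0.0, 90.4]
force: [-0.4, -0.1, -0.1]
grip_width: 0.0602
grasp_force: 0.0
t 13.35 pos [0.5698 0.1262 0.1321] rot [-180.     0.    90.4] q [ 19.  18. -41.  98.  13.  68. -24.] F [-0.4 -0.1 -0.1] w 0.0602 tool shift [0.0089 0.0003 0.0851]
```

```bash
python3 -m jog '[[0.008,0,0.02,0,0,0,0.06],[0,0,0.025,0,0,0,0.06],[0,0,0.02,0,0,0,0.06],[0,0,0.015,0,0,0,0.06],[0,0,0.004,0,0,0,0.06],[0,0,0,0,0,0,0.06]]'
python3 -m jog '[[0.007,0,0,0,0,0,0.06],[0.006,0,0,0,0,0,0.06],[0.006,0,0,0,0,0,0.06],[0.008,0,0,0,0,0,0.06],[0.009,0,0,0,0,0,0.06],[0.009,0,0,0,0,0,0.06],[0.009,0,0,0,0,0,0.06],[0.009,0,0,0,0,0,0.06],[0.008,0,0,0,0,0,0.06],[0.008,0,0,0,0,0,0.06],[0.006,0,0,0,0,0,0.06],[0.004,0,0,0,0,0,0.06]]'
python3 -c "
from h import *
go([0.57,0.2345,0.047])"
```

```text
time_s: 13.85
tool_pos: [0.5696, 0.13, 0.0469]
tool_rot: [-179.8, 0.1, 90.1]
force: [-0.4, -0.5, -0.1]
grip_width: 0.0603
grasp_force: 0.0
time_s: 14.85
tool_pos: [0.5696, 0.2231, 0.0484]
tool_rot: [-180.0, -0.0, 90.3]
force: [0.2, -4.5, 2.5]
grip_width: 0.0606
grasp_force: 2.3
t 14.85 pos [0.5696 0.2231 0.0484] rot [-180.    -0.    90.3] q [  8.  27. -40.  98.  19.  61. -38.] F [ 0.2 -4.5  2.5] w 0.0606 tool shift [0.0114 0.0004 0.0014]
```

```bash
python3 -m jog '[[0.004,0,0,0,0,0,0.06],[0.004,0,0,0,0,0,0.06],[0.002,0,0,0,0,0,0.06],[0,0,0,0,0,0,0.06]]'
python3 -m jog '[[0.002,0,0,0,0,0,0.06],[0.002,0,0,0,0,0,0.06],[0,0,0,0,0,0,0.06]]'
```

```text
time_s: 15.18
tool_pos: [0.5695, 0.2331, 0.0482]
tool_rot: [-180.0, -0.1, 90.3]
force: [0.7, -1.9, 0.8]
grip_width: 0.0601
grasp_force: 0.8
time_s: 15.43
tool_pos: [0.5695, 0.2355, 0.0482]
tool_rot: [-180.0, 0.1, 90.2]
force: [-1.0, -5.2, 3.6]
grip_width: 0.0602
grasp_force: 2.2
```

```bash
python3 -m jog '[[0.002,0,0,0,0,0,0.06],[0.001,0,0,0,0,0,0.06],[0,0,0,0,0,0,0.06]]'
python3 -m jog '[[-0.01,0,0,0,0,0,0.06],[0,0,-0.03,0,0,0,0.06],[0,0,-0.03,0,0,0,0.06],[0,0,-0.03,0,0,0,0.06],[0,0,-0.03,0,0,0,0.06],[0,0,-0.02,0,0,0,0.06],[0,0,0,0,0,0,0.06]]'
python3 -c "
from h import *
go([0.57,0.1,0.2])
im=[env.read_camera(n) for n in('top','side')]
cv2.imwrite('pics/t6.png',im[0]);cv2.imwrite('pics/s6.png',im[1])
cv2.imwrite('pics/p6.png',np.hstack([cv2.resize(im[0][130:230,90:255],(440,267)),cv2.resize(im[1][180:380,140:300],(360,267)) if 0 else cv2.resize(im[1][180:384,140:300],(210,267))]))"
```

```text
time_s: 15.68
tool_pos: [0.5695, 0.2356, 0.0482]
tool_rot: [-179.9, 0.3, 90.1]
force: [-2.5, -9.7, 6.0]
grip_width: 0.0599
grasp_force: 4.7
time_s: 16.27
tool_pos: [0.5719, 0.2323, 0.1937]
tool_rot: [179.5, -0.3, 90.3]
force: [1.1, 0.9, -0.4]
grip_width: 0.06
grasp_force: 0.0
t 16.27 pos [0.5719 0.2323 0.1937] rot [179.5  -0.3  90.3] q [ 10.  20. -43.  90.  14.  75. -34.] F [ 1.1  0.9 -0.4] w 0.06 tool shift [-0.1323 -0.0026 -0.0071]
```

View pics/p6.png

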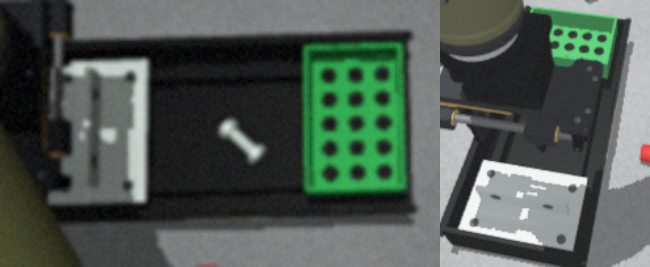

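```bash
python3 - <<'E'
from h import *
t=cv2.imread('pics/t6.png');v=t.max(2);m=np.zeros_like(v);m[150:205,150:200]=(v[150:205,150:200]>75)*255
cs,_=cv2.findContours(m,cv2.RETR_EXTERNAL,cv2.CHAIN_APPROX_NONE)
c=max(cs,key=cv2.contourArea);print(cv2.contourArea(c),cv2.minAreaRect(c))
b=cv2.boxPoints(cv2.minAreaRect(c));P=np.array([onz('top',*p,.018)[:2] for p in b]);print(P.round(4),P.mean(0))
e=[P[i]-P[i-1] for i in range(4)];print([(np.linalg.norm(x).round(4),np.degrees(np.arctan2(x[1],x[0])).round(1)) for x in e])
ys,xs=np.nonzero(m);Q=np.array([onz('top',x,y,.018)[:2] for x,y in zip(xs,ys)]);u=np.linalg.svd(Q-Q.mean(0))[2][0];print(Q.mean(0),np.degrees(np.arctan2(u[1],u[0])))
go([*P.mean(0),.15])
E
```

```text
99.0 ((180.0022735595703, 182.04750061035156), (18.63303565979004, 7.8702712059021), 42.273685455322266)
[[0.574  0.1299]
 [0.5904 0.1149]
 [0.5532 0.076 ]
 [0.537  0.091 ]] [0.56364563 0.10293934]
[(np.float64(0.0537), np.float64(46.4)), (np.float64(0.0222), np.float64(-42.4)), (np.float64(0.0538), np.float64(-133.7)), (np.float64(0.0221), np.float64(137.2))]
[0.563936   0.10289923] -132.9561721006132
t 16.37 pos [0.5699 0.2304 0.1889] rot [ 1.799e+02 -1.000e-01  9.030e+01] q [ 10.  20. -42.  90.  14.  75. -34.] F [-0.3  0.3  0.1] w 0.0594 tool shift [-0.1275 -0.007   0.0386]
```

The top view shows the bolt clear at crop (240,140), axis at yaw 46.7° and centre at (0.5635, 0.103). It measures about 52 x 20 mm, as expected. The tray and bracket are at the ends of the bin.

```bash
python3 -m jog '[[-0.018,0,0,0,0,0,0.045],[-0.036,-0.002,0,0,0,0,0.045],[-0.036,-0.002,0,0,0,0,0.045],[-0.036,-0.002,0,0,0,0.109,0.045],[0,0,0,0,0,0.109,0.045],[0,0,0,0,0,0.109,0.045],[0,0,0.01,0,0,0.109,0.045],[0,0,0.01,0,0,0.109,0.045],[0,0,0.01,0,0,0.109,0.045],[0,0,0.01,0,0,0.107,0.045],[0,0,0,0,0,0,0.045]]' 25
python3 -c "
from h import *
go([.5635,.103,.0085])"
```

```text
time_s: 17.28
tool_pos: [0.5618, 0.1029, 0.1444]
tool_rot: [-179.7, 0.2, 46.5]
force: [-1.2, -0.5, -0.2]
grip_width: 0.0451
grasp_force: 0.0
t 17.28 pos [0.5618 0.1029 0.1444] rot [-179.7    0.2   46.5] q [ 17.  15. -34.  99.   9.  69. -63.] F [-1.2 -0.5 -0.2] w 0.0451 tool shift [0.0018 0.0018 0.1358]
```

```bash
python3 -m jog '[[0.001,0.001,0.025,0,0,0,0.045],[0,0,0.025,0,0,0,0.045],[0,0,0.025,0,0,0,0.045],[0,0,0.02,0,0,0,0.045],[0,0,0.015,0,0,0,0.045],[0,0,0.01,0,0,0,0.045],[0,0,0.006,0,0,0,0.045],[0,0,0.004,0,0,0,0.045],[0,0,0,0,0,0,0.045],[0,0,0,0,0,0,0.045]]'
python3 -c "
from h import *
go([.5635,.103,.0085])"
```

```text
time_s: 18.12
tool_pos: [0.5663, 0.1032, 0.0191]
tool_rot: [180.0, -0.0, 46.7]
force: [-0.5, 0.4, -0.1]
grip_width: 0.0451
grasp_force: 0.0
t 18.12 pos [0.5663 0.1032 0.0191] rot [180.   -0.   46.7] q [ 14.  23. -32. 105.  15.  56. -68.] F [-0.5  0.4 -0.1] w 0.0451 tool shift [-0.0021 -0.0019  0.0106]
```

```bash
python3 -m jog '[[-0.002,-0.002,0.005,0,0,0,0.045],[0,0,0.004,0,0,0,0.045],[0,0,0.001,0,0,0,0.045],[0,0,0,0,0,0,0.045]]'
python3 -m jog '[[0,0,0,0,0,0,0.02],[0,0,0,0,0,0,0.0],[0,0,0,0,0,0,0],[0,0,0,0,0,0,0],[0,0,0,0,0,0,0],[0,0,0,0,0,0,0]]' 25
```

```text
time_s: 18.45
tool_pos: [0.5626, 0.1028, 0.0082]
tool_rot: [-180.0, 0.0, 46.6]
force: [-0.3, -0.3, 0.2]
grip_width: 0.0455
grasp_force: 0.0
time_s: 18.95
tool_pos: [0.563, 0.1029, 0.0085]
tool_rot: [180.0, 0.0, 46.6]
force: [-0.2, 1.6, -0.0]
grip_width: 0.0129
grasp_force: 0.0
```

```bash
python3 -m jog '[[0,0,0,0,0,0,0],[0,0,0,0,0,0,0],[0,0,0,0,0,0,0]]'
python3 -m jog '[[0,0,-0.01,0,0,0,0],[0,0,-0.02,0,0,0,0],[0,0,-0.03,0,0,0,0],[0,0,-0.03,0,0,0,0],[0,0,-0.03,0,0,0,0],[0,0,-0.03,0,0,0,0],[0,0,0,0,0,0,0]]'
python3 -c "
from h import *
go([.573,-.2,.17])"
```

```text
time_s: 19.2
tool_pos: [0.563, 0.1029, 0.0085]
tool_rot: [180.0, 0.0, 46.6]
force: [0.5, -0.3, 0.0]
grip_width: 0.011
grasp_force: 25.0
time_s: 19.78
tool_pos: [0.5667, 0.1042, 0.1658]
tool_rot: [179.6, -0.5, 46.6]
force: [1.7, 0.4, 0.4]
grip_width: 0.011
grasp_force: 25.0
t 19.78 pos [0.5667 0.1042 0.1658] rot [179.6  -0.5  46.6] q [ 17.  14. -35.  98.   9.  70. -63.] F [1.7 0.4 0.4] w 0.011 tool shift [-0.2168  0.2135 -0.0045]
```

```bash
python3 -m jog '[[0,0,0,0,0,-0.113,0],[0,0,0,0,0,-0.113,0],[0,0,0,0,0,-0.113,0],[0,0,0,0,0,-0.113,0],[0,0,0,0,0,-0.113,0],[0,0,0,0,0,-0.113,0],[0,0,0,0,0,-0.113,0],[0,0,0,0,0,0,0]]'
python3 - <<'E'
from h import *
for n in('top','side'):
    im=env.read_camera(n);cv2.imwrite(f'pics/{n}7.png',im)
    cs,_=cv2.findContours(green(im),cv2.RETR_EXTERNAL,cv2.CHAIN_APPROX_NONE)
    for c in cs:
        M=cv2.moments(c)
        if cv2.contourArea(c)<150: continue
        p=onz(n,M['m10']/M['m00'],M['m01']/M['m00'],.068)
        if np.hypot(p[0]-.57,p[1]+.2)>.05: continue
        a=cv2.approxPolyDP(c,2.5,True)[:,0]
        print(n,cv2.contourArea(c));[print(q,onz(n,*q,.068)[:2].round(4),onz(n,*q,0)[:2].round(4)) for q in a]
t,s=cv2.imread('pics/top7.png'),cv2.imread('pics/side7.png')
cv2.imwrite('pics/p7.png',np.hstack([cv2.resize(t[145:205,255:325],(350,300),interpolation=2),cv2.resize(s[130:190,225:295],(350,300),interpolation=2)]))
go([.5746,-.2047,.17])
E
```

```text
time_s: 20.45
tool_pos: [0.5626, 0.1029, 0.1585]
tool_rot: [-180.0, 0.0, 92.1]
force: [-1.0, -0.4, -1.0]
grip_width: 0.0108
grasp_force: 25.0
top 566.0
[290 156] [ 0.6178 -0.2054] [ 0.6347 -0.2135]
[275 173] [ 0.5719 -0.1628] [ 0.5856 -0.168 ]
[275 177] [ 0.5609 -0.1624] [ 0.5739 -0.1675]
[288 189] [ 0.5272 -0.196 ] [ 0.5378 -0.2034]
[306 171] [ 0.575  -0.2468] [ 0.5889 -0.2577]
side 445.0
[256 140] [ 0.5756 -0.2442] [ 0.5925 -0.3243]
[252 142] [ 0.5843 -0.2347] [ 0.6022 -0.3137]
[253 171] [ 0.5614 -0.1309] [ 0.5766 -0.198 ]
[261 175] [ 0.5403 -0.1209] [ 0.553  -0.1868]
[269 170] [ 0.5244 -0.1405] [ 0.5354 -0.2087]
[269 152] [ 0.5348 -0.2037] [ 0.547  -0.2792]
t 20.55 pos [0.5628 0.1029 0.1585] rot [-180.     0.    91.8] q [ 22.  15. -41.  98.  11.  70. -19.] F [ 0.6  0.7 -1. ] w 0.0111 tool shift [-0.3078  0.0023 -0.0115]
```

View pics/p7.png

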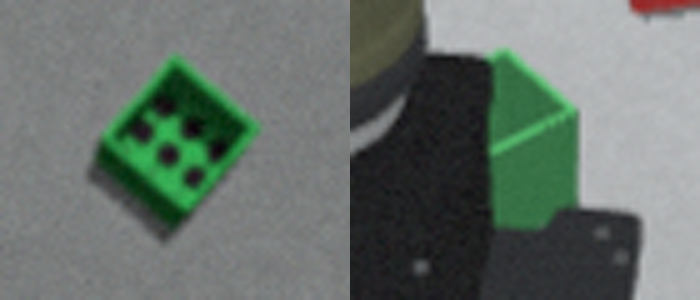

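Top view: bucket upright with its rim centre near pixel (291,171), which gives (0.575, -0.2055). The side rim corner agrees within 1 mm. The bolt is held.

```bash
python3 -m jog '[[-0.015,0,0,0,0,0,0],[-0.03,0,0,0,0,0,0],[-0.035,0,0,0,0,0,0],[-0.035,0,0,0,0,0,0],[-0.035,0,0,0,0,0,0],[-0.035,0,0,0,0,0,0],[-0.035,0,0,0,0,0,0],[-0.035,0,0,0,0,0,0],[-0.03,0.001,0,0,0,0,0],[-0.015,0.001,0,0,0,0,0],[-0.008,0.001,0,0,0,0,0],[0,0,0,0,0,0,0]]'
python3 -c "
from h import *
go([.575,-.2055,.105])"
```

```text
time_s: 21.55
tool_pos: [0.5764, -0.2059, 0.1582]
tool_rot: [-180.0, -0.0, 91.8]
force: [0.2, -0.5, -0.4]
grip_width: 0.0109
grasp_force: 25.0
t 21.55 pos [ 0.5764 -0.2059  0.1582] rot [-180.    -0.    91.8] q [ 43.  19. -31.  93.  10.  71.  12.] F [ 0.2 -0.5 -0.4] w 0.0109 tool shift [ 0.0004 -0.0014  0.0532]
```

```bash
python3 -m jog '[[0,-0.001,0.02,0,0,0,0],[0,0,0.025,0,0,0,0],[0,0,0.02,0,0,0,0],[0,0,0.006,0,0,0,0],[0,0,0,0,0,0,0],[0,0,0,0,0,0,0]]'
python3 -c "
from h import *
go([.575,-.2055,.045])"
```

```text
time_s: 22.05
tool_pos: [0.5762, -0.203, 0.0882]
tool_rot: [180.0, -0.0, 92.1]
force: [-0.5, -0.7, -0.4]
grip_width: 0.0107
grasp_force: 25.0
t 22.05 pos [ 0.5762 -0.203   0.0882] rot [180.   -0.   92.1] q [ 42.  22. -30.  97.  12.  64.  10.] F [-0.5 -0.7 -0.4] w 0.0107 tool shift [-0.0025 -0.0013  0.0432]
```

```bash
python3 -m jog '[[-0.002,-0.001,0,0,0,0,0],[0,0,0.008,0,0,0,0],[0,0,0.008,0,0,0,0],[0,0,0.008,0,0,0,0],[0,0,0,0,0,0,0]]'
python3 -m jog '[[0,0,0.006,0,0,0,0],[0,0,0.006,0,0,0,0],[0,0,0.005,0,0,0,0],[0,0,0,0,0,0,0]]'
python3 -c "
from h import *
go([.575,-.2055,.045])"
```

```text
time_s: 22.47
tool_pos: [0.5732, -0.2065, 0.0613]
tool_rot: [-179.8, -0.1, 91.9]
force: [-0.6, 0.4, -1.2]
grip_width: 0.0111
grasp_force: 25.0
time_s: 22.8
tool_pos: [0.5736, -0.2066, 0.0449]
tool_rot: [-179.9, -0.1, 92.0]
force: [-0.8, 0.5, -0.9]
grip_width: 0.0114
grasp_force: 25.0
t 22.8 pos [ 0.5736 -0.2066  0.0449] rot [-1.799e+02 -1.000e-01  9.200e+01] q [ 41.  25. -29.  99.  14.  60.   9.] F [-0.8  0.5 -0.9] w 0.0114 tool shift [ 0.001   0.0015 -0.0001]
```

```bash
python3 -m jog '[[0.001,0.001,0.007,0,0,0,0],[0,0,0.007,0,0,0,0],[0,0,0,0,0,0,0]]'
python3 -m jog '[[0,0,0,0,0,0,0.016],[0,0,0,0,0,0,0.022],[0,0,0,0,0,0,0.022],[0,0,0,0,0,0,0.022]]'
python3 -m jog '[[0,0,-0.005,0,0,0,0.022],[0,0,-0.01,0,0,0,0.022],[0,0,-0.015,0,0,0,0.022],[0,0,-0.025,0,0,0,0.022],[0,0,-0.03,0,0,0,0.022],[0,0,-0.03,0,0,0,0.022],[0,0,-0.03,0,0,0,0.022],[0.035,0,-0.03,0,0,0,0.022],[0.035,0,-0.03,0,0,0,0.022],[0.035,0,0,0,0,0,0.022],[0.035,0,0,0,0,0,0.022],[0.035,0,0,0,0,0,0.022]]'
python3 -c "
from h import *
go([.575,-.2055,.045])
im=[env.read_camera(n) for n in('top','side')];cv2.imwrite('pics/p8.png',np.hstack([cv2.resize(im[0][125:225,95:325],(460,300)),cv2.resize(im[1][90:270,150:350],(340,300))]))"
```

```text
time_s: 23.05
tool_pos: [0.5745, -0.2054, 0.0308]
tool_rot: [-179.9, -0.1, 92.0]
force: [-1.2, -0.1, -0.8]
grip_width: 0.0112
grasp_force: 25.0
time_s: 23.38
tool_pos: [0.5758, -0.206, 0.0329]
tool_rot: [180.0, 0.0, 91.9]
force: [-1.0, 0.4, -0.9]
grip_width: 0.0208
grasp_force: 0.0
time_s: 24.38
tool_pos: [0.5699, -0.036, 0.2339]
tool_rot: [179.8, 0.1, 91.9]
force: [0.2, -0.3, -0.0]
grip_width: 0.022
grasp_force: 0.0
t 24.38 pos [ 0.5699 -0.036   0.2339] rot [1.798e+02 1.000e-01 9.190e+01] q [ 34.  11. -37.  93.   7.  78.  -3.] F [ 0.2 -0.3 -0. ] w 0.022 tool shift [-0.1693 -0.0012  0.1891]
```

View pics/p8.png

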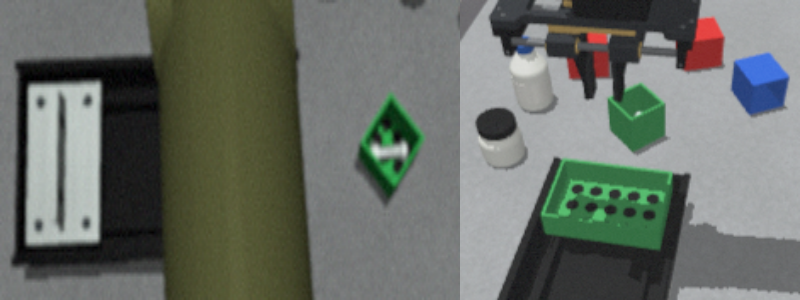

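The bolt lies in the upright bucket (top-view crop at 390,152), and the tray and bracket are at the bin's ends. Bottle, jar and screwdriver are untouched.

```bash
python3 -m jog '[[0,0,0,0,0,0,0.022],[0,0,0,0,0,0,0.022],[0,0,0,0,0,0,0.022]]'; python3 -c "
from cell import env
print(env.sign_off())"
```

```text
time_s: 24.73
tool_pos: [0.5698, -0.0396, 0.2319]
tool_rot: [180.0, 0.1, 91.8]
force: [0.2, -0.1, 0.4]
grip_width: 0.022
grasp_force: 0.0
the job is handed in; nothing more can be done
None
```

I handed the job in at about 25 s: the green bucket stands upright beside the bin with the bolt in it, and the tray and bracket are slid to the bin's ends; sign-off returned no verdict.

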